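# Sweep the metal offcuts into the scrap pan

## Task

Clear the bench after sawing: with the fingertips, sweep the three angular metal offcuts (the flat bar stub, the hexagonal stub and the channel piece) along the bench and over the lip until each lies completely inside the scrap pan. Only push them, never pick them up, and leave the tools, the cup, the figurine and the round finished parts standing where they are. Finish with the hand clear of everything.

Things in the scene. Friction and masses are not known exactly. Their poses are not given: they have to be found in the camera images.
- scrap_pan: Sheet-metal scrap pan like a dustpan, fixed to the bench: 160 mm deep (its x), 200 wide (its y). Origin at bench level under its middle. Open mouth at its x = -80 mm, facing world -y to within 0.3 rad. Walls 3 mm thick, 30 high: back (x = +80), sides (y = +/-100, from x = -70 to 80). Floor 3 mm thick; its lip ramps from bench level at x = -80 to floor level at x = -55. Black handle behind the back.
- bar_stub_center (a point): Centre of offcut 1, a loose stub of flat brass bar lying flat, 46 (x) x 30 (y) x 22 mm high, 0.17 to 0.31 kg. The point is half-way up, 11 mm above its underside.
- hex_stub_center (a point): Centre of offcut 2, a loose stub of dark steel hexagonal bar standing on its cut face, 34 mm across flats, 39 mm across corners, 24 mm high, 0.12 to 0.22 kg. The point is half-way up.
- channel_stub_center (a point): Centre of offcut 3, a loose piece of bright steel channel lying like a little bridge, 44 (x, along the channel) x 34 (y) x 24 mm high: a flat 4 mm web on top and two 4 mm flanges down to the bench, open at both x ends; 0.07 to 0.13 kg. The point is half-way up the outside.
- bar_stub: The same flat bar stub; origin at the centre of its underside.
- hex_stub: The same hexagonal stub; origin at the centre of its underside.
- channel_stub: The same channel piece; origin at the centre of its underside.
- copper_ring: Good part, not scrap: loose plain copper ring lying flat, 46 mm outside, 22 mm high, among the offcuts. Origin at the centre of its underside.
- figurine: Loose small copper torso figurine standing upright on a 52 mm round dark foot, 100 mm high. Origin under its foot.
- cup: Loose white cup, 64 mm across the rim, 60 mm high, standing. Origin under its foot.
- bushing: Good part: loose turned brass bushing, round flange 44 mm across and 6 mm thick with a 28 mm round neck, 34 mm high. Origin at the centre of its underside.
- hammer: Loose hammer lying beyond the offcuts on the -y side, roughly along its x (about 260 mm long, head 90 mm across, 26 mm high); origin under its middle.
- screwdriver: Loose screwdriver lying between the offcuts and the robot, about 200 mm long along its x, 26 mm high; origin under its middle.
- wrench: Loose wrench lying along the far side of the bench, about 160 mm long along its x, 7 mm high; origin under its middle.

How it is judged:
By the outcome, as a careful person would: the job done as asked, in the order asked, and still so for the second after the job is handed in, with the robot touching nothing.
It also fails if it takes over 70 s, if anything falls off the work surface, if the arm or the gripper's body presses on something with over 40 N, if the wrist force passes 120 N, or if a joint passes its speed limit or range.

## Robot

A 6-joint arm with a two-finger parallel gripper is mounted at the origin on the work surface. World frame = base frame: x ahead of the robot, y to its left, z up, the work surface at z = 0. Lengths are in m, angles in degrees, forces in N, time in s.
With the tool pointing down it reaches from about 0.25 to 0.725 m from the base axis. Payload 9.7 kg.
Tool frame: the origin (TCP) lies at the centre of the arm's flange, where the gripper is bolted on; the fingertips stand 173 mm ahead of it and the grasp point (between the pads) lies 155 mm ahead of it; z points along the fingers, y is the line along which they close (so a half turn about z gives the same grasp; the last joint's range is limited). The gripper opens to 85 mm and grips with 20 to 120 N. Pads are 22 mm wide; open, the fingers measure 114 mm over their backs; the gripper's body (76 mm by 85 mm) begins 54 mm behind the grasp point. The pads swing forward as they close: fully open they stand 13 mm farther back than shut.
Start: joints at [-68.01, 4.979, 10.078, 95.1, 0, 90], TCP at [0.206, -0.51, 0.405] pointing down, gripper open.
Joint ranges: [-179.16, 179.16], [-48.56, 103.87], [-65.8, 70.77], [-126.05, 130.52], [-82.76, 87.17], [-180, 180]. Speed limits (degrees/s): [127.2, 127.2, 147.25, 180, 180, 180].

## Interface

Orientations are given as [roll, pitch, yaw] about the fixed x, y, z axes, in that order (R = Rz(yaw) Ry(pitch) Rx(roll)).
In Python, from workcell import monitor, camera, get_calibration, bot gives the robot as it stands.
- The arm moves only by the tool carry_out, never from a script. Its argument "targets" is text: rows parted by semicolons, each of 7 numbers parted by spaces: the shift along the tool's x, y, z in units of 0.04 m (1.0 is 0.04 m), then the turn, a rotation vector about the tool's x, y, z in units of 0.1 rad (1.0 is 0.1 rad), then the opening, from -1 (shut) to 1 (fully open), so that 0 is half open. A call has exactly 8 rows; each row shifts and turns the commanded pose from where the row before left it, along the tool's axes as they then stand; what a row does not reach is not made up. A row lasts 1/12 s, in which the tool goes at most 41.7 mm and 7.16 degrees, less where a joint would pass 70% of its speed; a pose out of reach is approached as far as the arm can. A call with a number of a shift or a turn outside -1 to 1 is refused whole. A call with a gripper value outside its range is refused whole. The fingers move at their own pace and stop on an object; "newtons" is the grip in N (left out, the last holds). Time passes only in rows, so rows that do not move let the fingers close, or fill a call up. It gives the time, the measured TCP pose, the force, the opening and the grip force at its end, in the units of the state.
- monitor.get_obs(): the state, without advancing time (a new reading comes with each control period).
- camera(name): name is "side" or "top"; returns the picture (420x560x3 uint8, red, green, blue); there is no depth.
- get_calibration(name): a dict with "fx", "fy", "cx", "cy" (pixels), "view" (4x4, takes a point from world to camera coordinates). Camera axes: x right, y down, z forward; pixel columns grow to the right and rows downward; lengths in m; the calibration is good to about 2 mm. A picture is of the moment at which its call begins. get_calibration takes no time and is no camera call.
- bot.job_done(): hands the job in; it is judged then, once.
The state is a dict: "time": time; "q": joint angles; "qd": joint speeds; "joint_efforts": joint torques, N m; "ee_pos": TCP position; "tcp_rot": TCP orientation; "wrist_force": force on the tool from outside, world axes, zero at the start; "torque": the same for the moment, N m; "opening": finger opening in m; "grasp_force": force on a finger pad.
Only numpy, scipy, OpenCV 4.12 (cv2) and the standard library are available. Lean on these libraries where they do the work, as an engineer would, in place of code of your own. Each camera call takes 0.05 s, during which the arm holds its last target. There are 200 camera calls.

## Working session

There is one attempt and no reset: what is moved stays moved. The work goes in short steps, Python scripts to look and compute and a tool call to move; the robot and the scene stay as the last step left them, time stands still between calls to the robot, and variables do not carry over. Pictures are saved under pics/ and viewed, at most 10 in all, crops included, and the job is handed in when it is done.

Besides the shell and the picture viewer there is one more tool, called after ">>>" by a JSON object that holds its "method" and its "body", one argument or row to a line. carry_out: Moves the arm, as the interface text tells. Shifts and turns lie within -1 to 1; 1 stands for 0.04 m of shift or 0.1 rad of turn. Its arguments: {"type":"object","properties":{"targets":{"type":"string"},"newtons":{"type":"number"}},"required":["targets"]}

```bash
mkdir -p pics
python3 - <<'E'
from workcell import monitor,camera,get_calibration
import cv2
for n in("top","side"):
    cv2.imwrite(f"pics/{n}0.png",camera(n)[:,:,::-1])
    print(n,get_calibration(n))
print(monitor.get_obs())
E
```

```text
top {'fx': 499.3637364852514, 'fy': 499.3637364852514, 'cx': 280.5913758681302, 'cy': 207.22633106503278, 'view': array([[-3.87103871e-03, -9.99992153e-01,  8.42152478e-04,
        -6.10954955e-02],
       [-9.98570150e-01,  3.82062983e-03, -5.33203345e-02,
         5.65772473e-01],
       [ 5.33166985e-02, -1.04735341e-03, -9.98577104e-01,
         1.11474742e+00],
       [ 0.00000000e+00,  0.00000000e+00,  0.00000000e+00,
         1.00000000e+00]])}
side {'fx': 492.16945861021003, 'fy': 492.16945861021003, 'cx': 281.6354540807052, 'cy': 211.1011937173706, 'view': array([[-0.89337002, -0.44905468,  0.01548886,  0.4700773 ],
       [-0.29479111,  0.55975862, -0.77444721,  0.26047089],
       [ 0.33909912, -0.6964339 , -0.6324489 ,  0.82803158],
       [ 0.        ,  0.        ,  0.        ,  1.        ]])}
{'time': 0.1, 'q': array([-6.80103126e+01,  5.00712846e+00,  1.00392021e+01,  9.50993039e+01,
        9.97002990e-04,  9.00004918e+01]), 'qd': array([-0.04397107, -0.06836497,  0.1054326 ,  0.01027063,  0.05814222,
        0.00560538]), 'joint_efforts': array([-2.43284740e-03, -5.21563447e+01,  4.65652013e+01,  1.60607463e-02,
       -9.95236678e-05,  3.74374213e-05]), 'ee_pos': array([ 0.2059436 , -0.50998736,  0.40406358]), 'tcp_rot': array([-1.79932770e+02, -9.96425269e-04,  2.19891944e+01]), 'wrist_force': array([-0.08319817,  0.38180427, -0.19277563]), 'torque': array([-0.05057538,  0.02876083, -0.00267351]), 'grasp_force': 0.0, 'opening': 0.0858146243510405}
```

View pics/top0.png

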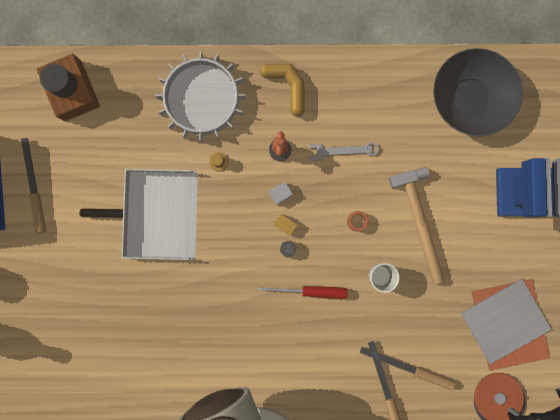

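View pics/side0.png

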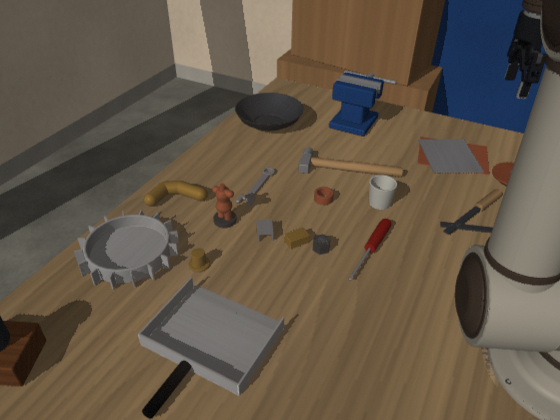

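The top view shows the offcuts in a row: channel (282,194), bar (286,226) and hex (288,249). The pan mouth edge is near column 198 (rows 170–260). The copper ring is at (358,222), the figurine at (280,148) and the bushing at (219,161). The side view agrees, and the push lanes toward +y look free.

```bash
cat > h.py <<'E'
import numpy as np,cv2
from workcell import get_calibration
def ray(n,u,v,z):
    c=get_calibration(n);V=c["view"];R=V[:3,:3];o=-R.T@V[:3,3]
    d=R.T@np.array([(u-c["cx"])/c["fx"],(v-c["cy"])/c["fy"],1.]);return o+d*(z-o[2])/d[2]
def pix(n,p):
    c=get_calibration(n);q=c["view"]@np.append(p,1);return c["fx"]*q[0]/q[2]+c["cx"],c["fy"]*q[1]/q[2]+c["cy"]
E
python3 - <<'E'
import cv2,numpy as np
from h import *
t=cv2.imread("pics/top0.png");s=cv2.imread("pics/side0.png")
a=cv2.resize(t[140:270,190:320],(600,600),interpolation=cv2.INTER_CUBIC)
cv2.imwrite("pics/tcrop.png",a)
b=cv2.resize(s[190:290,180:380],(800,400),interpolation=cv2.INTER_CUBIC)
cv2.imwrite("pics/scrop.png",b)
for n,p,z in[("lipA",(198,171),0),("lipB",(196,260),0),("backA",(124,170),.03),("backB",(124,261),.03),("ring",(358,222),.022),("bush",(219,161),.034),("fig",(280,150),.0),("screwtip",(260,290),.01),("screwhandleend",(347,293),.02)]: print(n,ray("top",*p,z).round(3))
E
```

```text
lipA [0.651 0.126 0.   ]
lipB [0.447 0.13  0.   ]
backA [0.65  0.287 0.03 ]
backB [0.447 0.285 0.03 ]
ring [ 0.531 -0.237  0.022]
bush [0.669 0.074 0.034]
fig [ 0.699 -0.062  0.   ]
screwtip [ 0.379 -0.016  0.01 ]
screwhandleend [ 0.373 -0.211  0.02 ]
```

View pics/tcrop.png

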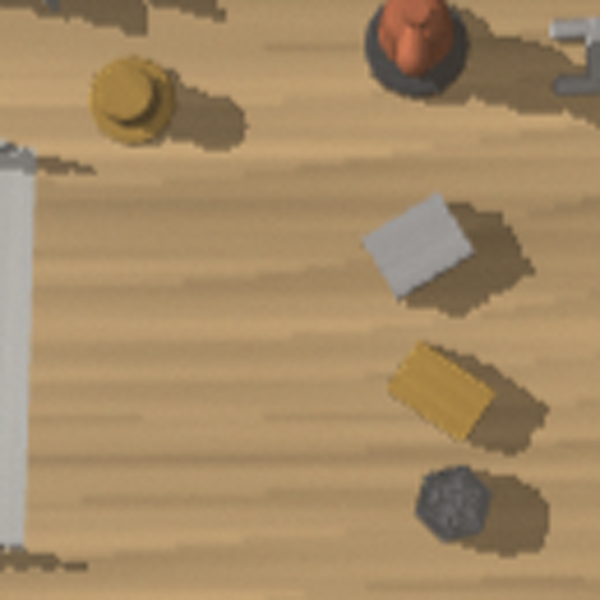

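View pics/scrop.png

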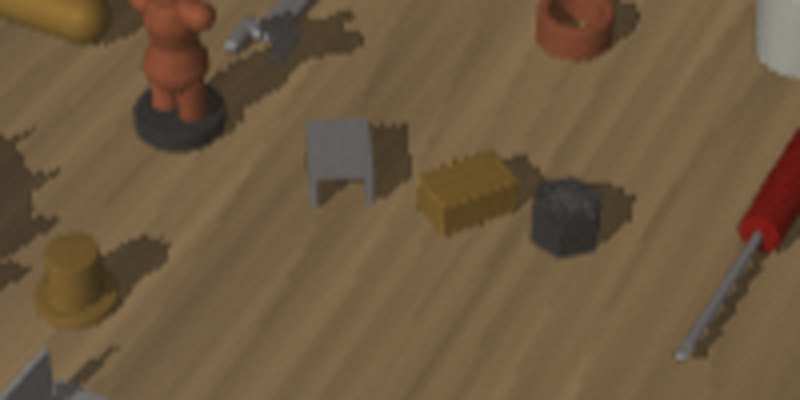

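The top crop shows the face corners clearly. The channel's long axis runs up-right to down-left, about 33° off +y. The bar's axis runs the other way, about 35° off +y. Both can be pushed on their -y end faces with the tool turned square to them, steering back to +y on the way. The hex sits at crop (454,504).

Run:
```python
from h import *
f=lambda p,z:ray("top",190+p[0]/4.615-.4,140+p[1]/4.615-.4,z)[:2]
for n,z,c in[("chan",.024,[(437,195),(474,250),(400,298),(362,242)]),("bar",.022,[(422,342),(494,393),(463,440),(388,388)]),("hex",.024,[(454,504)])]:
    P=np.array([f(p,z) for p in c]);m=P.mean(0);print(n,m.round(3),P.round(3).tolist())
    if len(P)==4:
        print("edges mm",[round(1000*np.linalg.norm(P[i]-P[i-1])) for i in range(4)])
        d=(P[0]-P[1]+P[3]-P[2]) if n=="bar" else (P[3]-P[0]+P[2]-P[1])
        print("axis deg",np.degrees(np.arctan2(d[1],d[0])), np.degrees(np.arctan2(*(d[::-1]))))
    print("side px",pix("side",[*m,z]))
```

```text
chan [ 0.597 -0.063] [[0.622, -0.072], [0.595, -0.09], [0.572, -0.054], [0.599, -0.035]]
edges mm [43, 32, 43, 33]
axis deg 122.37876948841945 122.37876948841945
side px (np.float64(265.38159368381645), np.float64(225.41973616223413))
bar [ 0.527 -0.074] [[0.551, -0.064], [0.526, -0.099], [0.503, -0.084], [0.528, -0.048]]
edges mm [28, 43, 27, 44]
axis deg 54.76207128433605 54.76207128433605
side px (np.float64(297.13151626057555), np.float64(233.19001763403432))
hex [ 0.472 -0.079] [[0.472, -0.079]]
side px (np.float64(322.08225969043673), np.float64(239.0157851407805))
```

>>> {"method": "carry_out", "body": {
  "targets": "0.8 -0.5 0.25 0 0 0 -0.7; 0.8 -0.5 0.25 0 0 0 -0.7; 0.8 -0.5 0.25 0 0 0 -0.7; 0.8 -0.5 0.25 0 0 0 -0.7; 0.8 -0.5 0.25 0 0 0 -0.7; 0.8 -0.5 0.25 0 0 0 -0.7; 0.8 -0.5 0.25 0 0 0 -0.7; 0.8 -0.5 0.25 0 0 0 -0.7"
}}

```text
time: 0.77
ee_pos: [0.384, -0.264, 0.324]
tcp_rot: [-180.0, 0.0, 22.0]
wrist_force: [1.0, -0.4, 0.9]
opening: 0.0127
grasp_force: 0.0
```

>>> {"method": "carry_out", "body": {
  "targets": "0 0 0 0 0 -1 -0.6; 0 0 0 0 0 -1 -0.6; 0 0 0 0 0 -1 -0.6; 0 0 0 0 0 -1 -0.6; 0 0 0 0 0 -1 -0.6; 0 0 0 0 0 -1 -0.6; 0 0 0 0 0 -1 -0.6; 0 0 0 0 0 -1 -0.6"
}}

```text
time: 1.43
ee_pos: [0.3833, -0.2657, 0.3243]
tcp_rot: [-180.0, -0.0, 68.1]
wrist_force: [-0.6, 0.4, 0.4]
opening: 0.0173
grasp_force: 0.0
```

>>> {"method": "carry_out", "body": {
  "targets": "0 0 0 0 0 -1.0 -0.6; 0 0 0 0 0 -1.0 -0.6; 0 0 0 0 0 -1 -0.6; 0.7 0.4 0 0 0 0 -0.6; 0.7 0.4 0 0 0 0 -0.6; 0.7 0.4 0 0 0 0 -0.6; 0.7 0.4 0 0 0 0 -0.6; 0.6 0.4 0 0 0 0 -0.6"
}}

```text
time: 2.1
ee_pos: [0.4755, -0.1356, 0.3245]
tcp_rot: [-180.0, -0.0, 85.0]
wrist_force: [0.4, -0.5, 0.1]
opening: 0.0172
grasp_force: 0.0
```

>>> {"method": "carry_out", "body": {
  "targets": "0 0 0.7 0 0 0 -0.6; 0 0 0.7 0 0 0 -0.6; 0 0 0.7 0 0 0 -0.6; 0 0 0.7 0 0 0 -0.6; 0 0 0.5 0 0 0 -0.6; 0 0 0 0 0 0 -0.6; 0 0 0 0 0 0 -0.6; 0 0 0 0 0 0 -0.6"
}}

```text
time: 2.77
ee_pos: [0.4753, -0.1374, 0.194]
tcp_rot: [179.9, 0.0, 85.0]
wrist_force: [0.3, 0.3, 1.0]
opening: 0.0173
grasp_force: 0.0
```

Run:
```python
from workcell import camera
from h import *
s=camera("side")[:,:,::-1];t=camera("top")[:,:,::-1]
a=cv2.resize(s[170:290,230:410],(800,533),interpolation=cv2.INTER_CUBIC)
cv2.imwrite("pics/s1.png",a)
```

```text
(no output)
```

View pics/s1.png

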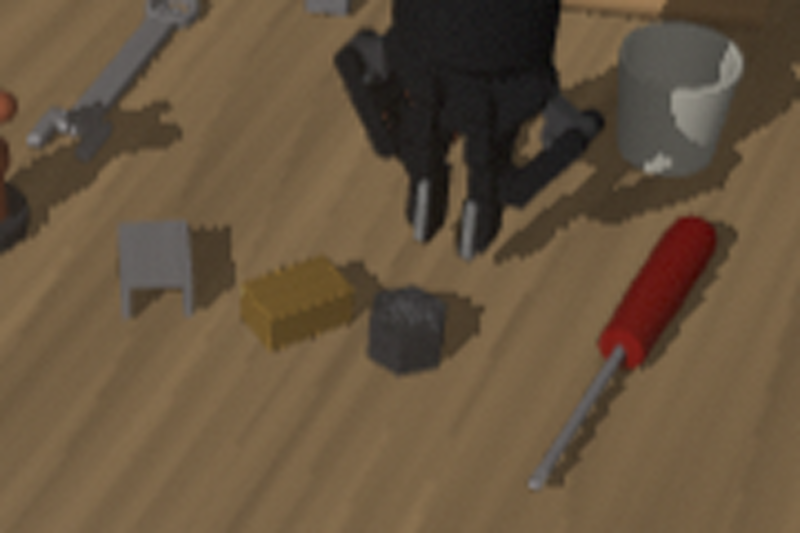

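The fingers stand behind the hex, with tips at about (326,224) and (335,228) in the side image. I'll compare those with the projections for candidate tip heights.

Run:
```python
from h import *
for z in(0,.01,.02,.03): print(z,[np.round(pix("side",[.4753+s*.011,-.1374,z]),1) for s in(1,-1)])
```

```text
0 [array([325.6, 229.3]), array([334.9, 232.4])]
0.01 [array([326. , 225.9]), array([335.3, 228.9])]
0.02 [array([326.3, 222.4]), array([335.7, 225.5])]
0.03 [array([326.6, 218.9]), array([336.1, 222. ])]
```

>>> {"method": "carry_out", "body": {
  "targets": "0 0 0.25 0 0 0 -0.6; 0.3 0 0 0 0 0 -0.6; 0.3 0 0 0 0 0 -0.6; 0.25 0 0 0 0 0 -0.6; 0.25 0 0 0 0 0 -0.6; 0.3 0 0 0 0 0 -0.6; 0.3 0 0 0 0 0 -0.6; 0.3 0 0 0 0 0 -0.6"
}}

```text
time: 3.53
ee_pos: [0.4819, -0.0561, 0.1828]
tcp_rot: [180.0, 0.0, 85.0]
wrist_force: [-0.6, -0.2, 0.3]
opening: 0.0173
grasp_force: 0.4
```

>>> {"method": "carry_out", "body": {
  "targets": "0.3 0 0 0 0 0 -0.6; 0.3 0 0 0 0 0 -0.6; 0.3 0 0 0 0 -0.1 -0.6; 0.3 0 0 0 0 -0.1 -0.6; 0.3 0 0 0 0 -0.1 -0.6; 0.3 0 0 0 0 -0.1 -0.6; 0.3 0 0 0 0 -0.1 -0.6; 0.2 0 0 0 0 -0.1 -0.6"
}}

```text
time: 4.2
ee_pos: [0.4883, 0.0356, 0.1827]
tcp_rot: [180.0, -0.0, 88.5]
wrist_force: [-0.1, -1.5, -0.1]
opening: 0.0173
grasp_force: 0.6
```

Run:
```python
from workcell import camera
from h import *
s=camera("side")[:,:,::-1]
cv2.imwrite("pics/s2.png",cv2.resize(s[170:400,120:400],(700,575),interpolation=cv2.INTER_CUBIC))
```

```text
(no output)
```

View pics/s2.png

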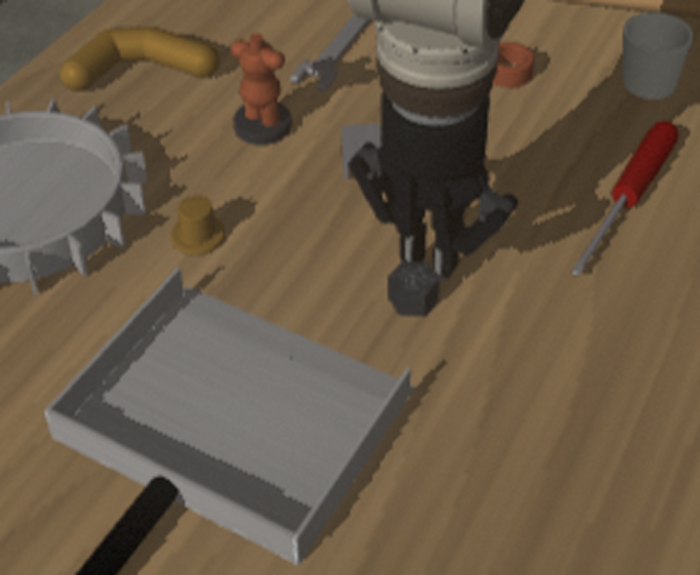

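The hex is centred in the finger fork just outside the mouth. I keep pushing.

>>> {"method": "carry_out", "body": {
  "targets": "0.3 0 0 0 0 0 -0.6; 0.3 0 0 0 0 0 -0.6; 0.3 0 0 0 0 0 -0.6; 0.3 0 0 0 0 0 -0.6; 0.3 0 0 0 0 0 -0.6; 0.3 0 0 0 0 0 -0.6; 0.3 0 0 0 0 0 -0.6; 0.3 0 0 0 0 0 -0.6"
}}

```text
time: 4.92
ee_pos: [0.4909, 0.1314, 0.1828]
tcp_rot: [180.0, 0.0, 88.5]
wrist_force: [0.2, -4.1, 1.3]
opening: 0.0172
grasp_force: 1.8
```

>>> {"method": "carry_out", "body": {
  "targets": "0.3 0 0 0 0 0 -0.6; 0.3 0 0 0 0 0 -0.6; 0.3 0 0 0 0 0 -0.6; 0.3 0 0 0 0 0 -0.6; 0.3 0 0 0 0 0 -0.6; 0.2 0 0 0 0 0 -0.6; 0.1 0 0 0 0 0 -0.6; 0 0 0 0 0 0 -0.6"
}}

```text
time: 5.58
ee_pos: [0.4928, 0.2031, 0.1825]
tcp_rot: [-180.0, -0.0, 88.5]
wrist_force: [-0.5, -0.1, 1.2]
opening: 0.0171
grasp_force: 0.0
```

>>> {"method": "carry_out", "body": {
  "targets": "-0.2 0 0 0 0 0 -0.6; -0.5 0 0 0 0 0 -0.6; -0.4 0 -0.6 0 0 0 -0.6; -0.4 0 -0.8 0 0 0 -0.6; -0.4 0 -0.8 0 0 0 -0.6; -0.6 0 -0.8 0 0 0 -0.6; -0.9 0 0 0 0 0 -0.6; -0.9 0 0 0 0 0 -0.6"
}}

```text
time: 6.25
ee_pos: [0.4881, 0.0285, 0.3051]
tcp_rot: [179.8, -0.0, 88.5]
wrist_force: [1.2, 0.9, -0.1]
opening: 0.0169
grasp_force: 0.0
```

The bar, if pushed first, would graze the channel, so the channel goes next: approach at yaw 122° from (0.625, -0.107).

>>> {"method": "carry_out", "body": {
  "targets": "-0.55 0.58 0 0 0 0 -0.5; -0.55 0.58 0 0 0 0 -0.5; -0.55 0.58 0 0 0 0 -0.5; -0.55 0.58 0 0 0 0 -0.5; -0.55 0.58 0 0 0 0 -0.5; -0.55 0.58 0 0 0 0 -0.5; 0 0 0 0 0 0 -0.5; 0 0 0 0 0 0 -0.5"
}}

```text
time: 6.92
ee_pos: [0.6239, -0.1077, 0.3015]
tcp_rot: [-179.9, -0.0, 88.3]
wrist_force: [-0.1, 0.5, -1.3]
opening: 0.0215
grasp_force: 0.0
```

>>> {"method": "carry_out", "body": {
  "targets": "0 0 0 0 0 -1 -0.5; 0 0 0 0 0 -1 -0.5; 0 0 0 0 0 -1 -0.5; 0 0 0 0 0 -1 -0.5; 0 0 0 0 0 -1 -0.5; 0 0 0 0 0 -0.9 -0.5; 0 0 0 0 0 0 -0.5; 0 0 0 0 0 0 -0.5"
}}

```text
time: 7.58
ee_pos: [0.6231, -0.1053, 0.3031]
tcp_rot: [180.0, 0.0, 122.1]
wrist_force: [0.6, -0.3, 0.0]
opening: 0.0215
grasp_force: 0.0
```

>>> {"method": "carry_out", "body": {
  "targets": "0 0 0.3 0 0 0 -0.5; 0 0 0.3 0 0 0 -0.5; 0 0 0.3 0 0 0 -0.5; 0 0 0.2 0 0 0 -0.5; 0 0 0.1 0 0 0 -0.5; 0 0 0 0 0 0 -0.5; 0 0 0 0 0 0 -0.5; 0 0 0 0 0 0 -0.5"
}}

```text
time: 8.25
ee_pos: [0.6239, -0.1055, 0.2552]
tcp_rot: [180.0, 0.0, 122.2]
wrist_force: [-0.6, -0.0, -0.5]
opening: 0.0212
grasp_force: 0.0
```

Run:
```python
from workcell import camera
from h import *
s=camera("side")[:,:,::-1];t=camera("top")[:,:,::-1]
a=cv2.resize(s[150:300,160:360],(600,450),interpolation=cv2.INTER_CUBIC)
cv2.imwrite("pics/s3.png",a);cv2.imwrite("pics/t3.png",t)
```

```text
(no output)
```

View pics/s3.png

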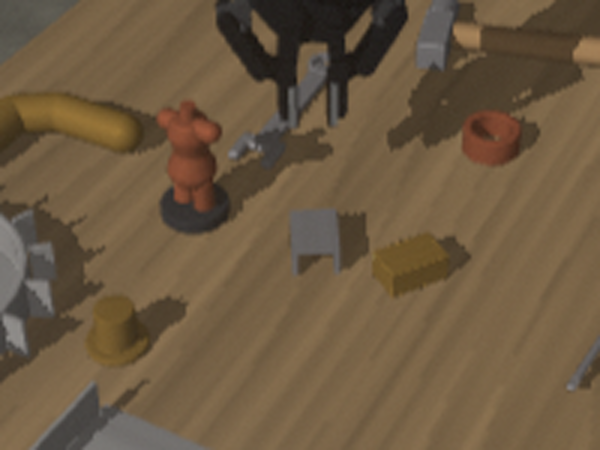

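The hand's left linkage would come within about 5 mm of the figurine. I back off and use yaw 108° instead, which gives more room, and the channel will square itself up against the fork.

>>> {"method": "carry_out", "body": {
  "targets": "0 0 0 0 0 0.8 -0.5; 0 0 0 0 0 0.8 -0.5; 0 0 0 0 0 0.8 -0.5; -0.57 -0.17 0 0 0 0 -0.5; 0 0 0.6 0 0 0 -0.5; 0 0 0.6 0 0 0 -0.5; 0 0 0.6 0 0 0 -0.5; 0 0 0 0 0 0 -0.5"
}}

```text
time: 9.02
ee_pos: [0.6231, -0.1291, 0.178]
tcp_rot: [-179.7, -0.2, 108.5]
wrist_force: [-1.1, -0.3, -0.9]
opening: 0.0212
grasp_force: 0.0
```

>>> {"method": "carry_out", "body": {
  "targets": "0.2 0 -0.1 0 0 0 -0.5; 0.2 0 0 0 0 0 -0.5; 0.2 0 0 0 0 0 -0.5; 0.2 0 0 0 0 0 -0.5; 0.2 0 0 0 0 0 -0.5; 0.2 0 0 0 0 0.2 -0.5; 0.2 0 0 0 0 0.3 -0.5; 0.25 0 0 0 0 0.3 -0.5"
}}

```text
time: 9.68
ee_pos: [0.6041, -0.0657, 0.1875]
tcp_rot: [179.9, 0.0, 103.9]
wrist_force: [-0.1, -1.5, 0.8]
opening: 0.0215
grasp_force: 0.6
```

>>> {"method": "carry_out", "body": {
  "targets": "0.25 0 0 0 0 0.3 -0.5; 0.25 0 0 0 0 0.3 -0.5; 0.25 0 0 0 0 0.3 -0.5; 0.25 0 0 0 0 0.3 -0.5; 0.25 0 0 0 0 0.3 -0.5; 0.25 0 0 0 0 0.3 -0.5; 0.25 0 0 0 0 0.3 -0.5; 0.1 0 0 0 0 0 -0.5"
}}

```text
time: 10.35
ee_pos: [0.5932, 0.0081, 0.1874]
tcp_rot: [179.9, 0.0, 91.9]
wrist_force: [1.2, -1.7, 0.7]
opening: 0.0213
grasp_force: 0.6
```

Run:
```python
from workcell import camera
from h import *
s=camera("side")[:,:,::-1]
cv2.imwrite("pics/s4.png",cv2.resize(s[170:400,120:400],(700,575),interpolation=cv2.INTER_CUBIC))
```

```text
(no output)
```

View pics/s4.png

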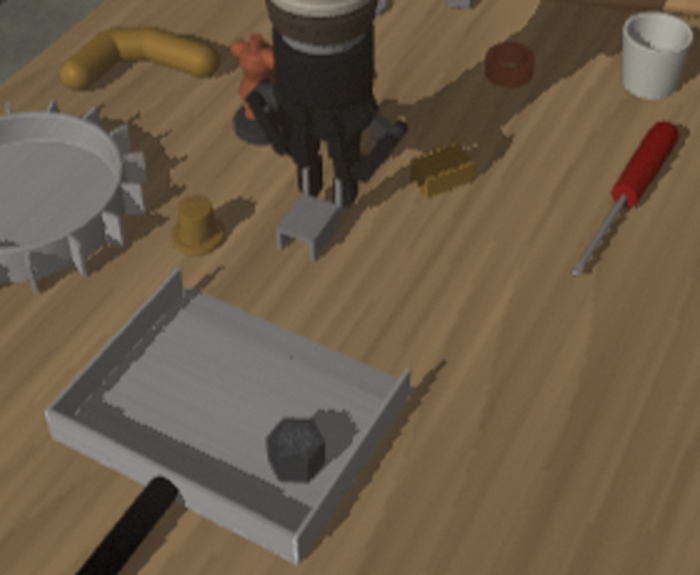

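The hex lies well inside the pan. The channel is square on the fork at the mouth, so I continue.

>>> {"method": "carry_out", "body": {
  "targets": "0.3 0 0 0 0 0 -0.5; 0.3 0 0 0 0 0 -0.5; 0.3 0 0 0 0 0 -0.5; 0.3 0 0 0 0 0 -0.5; 0.3 0 0 0 0 0 -0.5; 0.3 0 0 0 0 0 -0.5; 0.3 0 0 0 0 0 -0.5; 0.3 0 0 0 0 0 -0.5"
}}

```text
time: 11.07
ee_pos: [0.5901, 0.1039, 0.1865]
tcp_rot: [-180.0, -0.0, 91.9]
wrist_force: [0.6, -1.7, -0.5]
opening: 0.0211
grasp_force: 0.5
```

>>> {"method": "carry_out", "body": {
  "targets": "0.3 0 0 0 0 0 -0.5; 0.3 0 0 0 0 0 -0.5; 0.3 0 0 0 0 0 -0.5; 0.3 0 0 0 0 0 -0.5; 0.3 0 0 0 0 0 -0.5; 0.3 0 0 0 0 0 -0.5; 0.3 0 0 0 0 0 -0.5; 0.1 0 0 0 0 0 -0.5"
}}

```text
time: 11.73
ee_pos: [0.5873, 0.1923, 0.1866]
tcp_rot: [180.0, -0.0, 92.0]
wrist_force: [1.0, -1.6, 1.6]
opening: 0.0211
grasp_force: 0.6
```

>>> {"method": "carry_out", "body": {
  "targets": "-0.2 0 0 0 0 0 -0.6; -0.5 0 0 0 0 0 -0.6; -0.4 0 -0.7 0 0 0 -0.6; -0.4 0 -0.8 0 0 0 -0.6; -0.4 0 -0.8 0 0 0 -0.6; -0.6 0 -0.7 0 0 0 -0.6; -0.9 0 0 0 0 0 -0.6; -0.9 0 0 0 0 0 -0.6"
}}

```text
time: 12.4
ee_pos: [0.5931, 0.0168, 0.3093]
tcp_rot: [179.8, 0.0, 91.9]
wrist_force: [1.3, -0.1, -1.3]
opening: 0.017
grasp_force: 0.0
```

>>> {"method": "carry_out", "body": {
  "targets": "-0.75 -0.53 0 0 0 0 -0.6; -0.75 -0.53 0 0 0 0 -0.6; -0.75 -0.53 0 0 0 0 -0.6; -0.75 -0.53 0 0 0 0 -0.6; -0.75 -0.53 0 0 0 0 -0.6; 0 0 0 0 0 0.95 -0.6; 0 0 0 0 0 0.95 -0.6; 0 0 0 0 0 0.95 -0.6"
}}

```text
time: 13.07
ee_pos: [0.4911, -0.1364, 0.3069]
tcp_rot: [180.0, 0.0, 75.2]
wrist_force: [0.2, -0.2, -0.2]
opening: 0.017
grasp_force: 0.0
```

>>> {"method": "carry_out", "body": {
  "targets": "0 0 0 0 0 0.9 -0.6; 0 0 0 0 0 0.9 -0.6; 0 0 0.7 0 0 0 -0.6; 0 0 0.7 0 0 0 -0.6; 0 0 0.7 0 0 0 -0.6; 0 0 0.5 0 0 0 -0.6; 0 0 0.3 0 0 0 -0.6; 0 0 0 0 0 0 -0.6"
}}

```text
time: 13.73
ee_pos: [0.4909, -0.1351, 0.1882]
tcp_rot: [-179.8, 0.0, 65.2]
wrist_force: [-0.5, 0.1, -0.2]
opening: 0.0169
grasp_force: 0.0
```

Run:
```python
from workcell import camera
from h import *
s=camera("side")[:,:,::-1]
cv2.imwrite("pics/s5.png",cv2.resize(s[170:400,120:400],(700,575),interpolation=cv2.INTER_CUBIC))
```

```text
(no output)
```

View pics/s5.png

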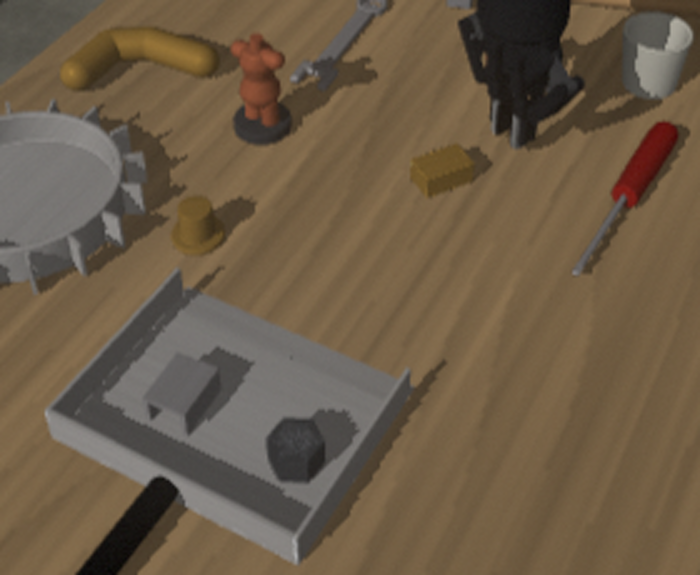

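Channel and hex are both well inside the pan, the bar is undisturbed, and the fork is behind its end face. Now I push the bar.

>>> {"method": "carry_out", "body": {
  "targets": "0.2 0 0.1 0 0 0 -0.6; 0.2 0 0 0 0 0 -0.6; 0.2 0 0 0 0 0 -0.6; 0.2 0 0 0 0 0 -0.6; 0.2 0 0 0 0 -0.2 -0.6; 0.2 0 0 0 0 -0.3 -0.6; 0.2 0 0 0 0 -0.4 -0.6; 0.2 0 0 0 0 -0.4 -0.6"
}}

```text
time: 14.45
ee_pos: [0.5181, -0.0754, 0.1869]
tcp_rot: [180.0, 0.0, 73.0]
wrist_force: [-1.4, -2.0, 0.7]
opening: 0.017
grasp_force: 1.0
```

>>> {"method": "carry_out", "body": {
  "targets": "0.25 0 0 0 0 -0.4 -0.6; 0.25 0 0 0 0 -0.4 -0.6; 0.25 0 0 0 0 -0.4 -0.6; 0.25 0 0 0 0 -0.4 -0.6; 0.25 0 0 0 0 -0.4 -0.6; 0.25 0 0 0 0 -0.4 -0.6; 0.25 0 0 0 0 -0.4 -0.6; 0.25 0 0 0 0 -0.3 -0.6"
}}

```text
time: 15.12
ee_pos: [0.5305, 0.0034, 0.1867]
tcp_rot: [-180.0, 0.0, 90.7]
wrist_force: [0.6, -2.5, 0.9]
opening: 0.0174
grasp_force: 1.0
```

```bash
cat > bar.py <<'E'
from workcell import camera
from h import *
import sys
t=camera("top");s=camera("side")
cv2.imwrite(f"pics/t{sys.argv[1]}.png",t[:,:,::-1]);cv2.imwrite(f"pics/s{sys.argv[1]}.png",s[:,:,::-1])
for n,I in(("top",t),("side",s)):
    H=cv2.cvtColor(I,cv2.COLOR_RGB2HSV);m=cv2.inRange(H,(15,140,60),(27,255,255))
    k,_,st,c=cv2.connectedComponentsWithStats(m)
    for i in range(1,k):
        if st[i,4]>60:print(n,st[i],c[i].round(1),ray(n,*c[i],.022 if n=="top" else .016).round(3))
E
python3 bar.py 6
```

```text
top [260  64  44  52 924] [288.3  83.6] [ 0.847 -0.082  0.022]
top [210 153  16  17 178] [216.5 160.2] [0.672 0.081 0.022]
side [144 181  63  24 781] [175.2 190.9] [ 0.849 -0.081  0.016]
side [189 249  21  23 317] [197.7 260.6] [0.671 0.087 0.016]
side [259 258  23  26 386] [269.9 270.5] [0.53  0.044 0.016]
```

The bar rides squarely ahead of the fork at (0.53, 0.04). Push straight on.

>>> {"method": "carry_out", "body": {
  "targets": "0.3 0 0 0 0 0 -0.6; 0.3 0 0 0 0 0 -0.6; 0.3 0 0 0 0 0 -0.6; 0.3 0 0 0 0 0 -0.6; 0.3 0 0 0 0 0 -0.6; 0.3 0 0 0 0 0 -0.6; 0.3 0 0 0 0 0 -0.6; 0.3 0 0 0 0 0 -0.6"
}}

```text
time: 15.88
ee_pos: [0.5297, 0.0997, 0.1866]
tcp_rot: [-180.0, 0.0, 90.5]
wrist_force: [-0.1, -1.0, -0.6]
opening: 0.017
grasp_force: 0.6
```

>>> {"method": "carry_out", "body": {
  "targets": "0.3 0 0 0 0 0 -0.6; 0.3 0 0 0 0 0 -0.6; 0.3 0 0 0 0 0 -0.6; 0.3 0 0 0 0 0 -0.6; 0.3 0 0 0 0 0 -0.6; 0.3 0 0 0 0 0 -0.6; 0.3 0 0 0 0 0 -0.6; 0.1 0 0 0 0 0 -0.6"
}}

```text
time: 16.55
ee_pos: [0.529, 0.1882, 0.1866]
tcp_rot: [180.0, -0.0, 90.5]
wrist_force: [0.5, -3.0, 1.5]
opening: 0.017
grasp_force: 0.9
```

>>> {"method": "carry_out", "body": {
  "targets": "-0.2 0 0 0 0 0 -0.6; -0.5 0 0 0 0 0 -0.6; -0.4 0 -0.7 0 0 0 -0.6; -0.4 0 -0.8 0 0 0 -0.6; -0.4 0 -0.8 0 0 0 -0.6; -0.6 0 -0.7 0 0 0 -0.6; -0.9 -0.3 0 0 0 0 -0.6; -0.9 -0.3 0 0 0 0 -0.6"
}}

```text
time: 17.22
ee_pos: [0.5063, 0.0126, 0.3086]
tcp_rot: [179.8, -0.0, 90.5]
wrist_force: [0.7, -0.6, -1.5]
opening: 0.017
grasp_force: 0.0
```

>>> {"method": "carry_out", "body": {
  "targets": "-0.8 -0.3 -0.2 0 0 0 -0.6; -0.8 -0.3 -0.2 0 0 0 -0.6; -0.8 -0.3 -0.2 0 0 0 -0.6; -0.8 -0.3 -0.2 0 0 0 -0.6; -0.5 -0.3 -0.2 0 0 0 -0.6; 0 0 0 0 0 0 -0.6; 0 0 0 0 0 0 -0.6; 0 0 0 0 0 0 -0.6"
}}

```text
time: 17.88
ee_pos: [0.4474, -0.1345, 0.3464]
tcp_rot: [-180.0, -0.0, 90.4]
wrist_force: [0.7, 0.6, -0.7]
opening: 0.017
grasp_force: 0.0
```

```bash
python3 bar.py 7
python3 - <<'E'
import cv2,numpy as np
a=cv2.imread("pics/t7.png")[100:300,80:430];b=cv2.imread("pics/s7.png")[170:400,120:400]
a=cv2.resize(a,(400,229));b=cv2.resize(b,(400,329))
cv2.imwrite("pics/c7.png",np.vstack([a,b]))
E
```

```text
top [260  64  44  52 931] [288.2  83.6] [ 0.847 -0.082  0.022]
top [210 153  17  18 193] [216.7 160.6] [0.671 0.081 0.022]
top [145 218  19  12 216] [153.9 223.2] [0.53  0.221 0.022]
side [144 181  63  25 793] [175. 191.] [ 0.849 -0.081  0.016]
side [189 249  21  23 314] [197.6 260.6] [0.671 0.087 0.016]
side [208 323  27  31 436] [219.8 337.9] [0.532 0.224 0.016]
```

View pics/c7.png

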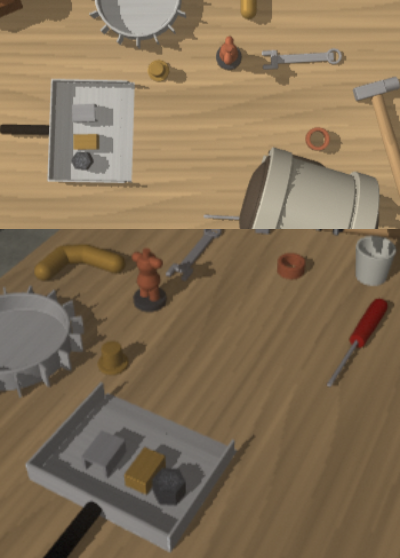

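All three offcuts lie deep inside the pan, with composite positions about (85,113), (86,142) and (82,159). Nothing else has visibly moved, and the hand is high and clear.

```bash
python3 -c "
from workcell import bot
print(bot.job_done())"
```

```text
the job is handed in; nothing more can be done
None
```

The bar stub, hex stub and channel piece were all pushed into the scrap pan and lie fully inside it; the last pictures show the other items where they stood and the hand clear, and the job was handed in after about 18 s (no verdict was returned).

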